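# Put the reloaded label printer back into service

### The job

The label printer on the parts counter has a new roll in it and its cover has been left ajar. With the fingers closed, and without gripping anything, push the cover down until it snaps fully shut, then switch the printer on by pressing down the raised end of the rocker, then press the big feed key all the way in and let it go. Touch the printer only with pushes: do not shift or lift it, do not swing the cover up, do not press the small pause key, leave the things standing around it where they are, and finish clear of everything.

Things in the scene. Friction and masses are not known exactly. Their poses are not given: they have to be found in the camera images.
- printer: Label printer, loose on rubber feet, 2 to 4 kg: light grey box 240 mm deep (x), 210 wide (y), 150 high when shut. Origin: centre of its underside, on the counter; x points from its front (towards the robot) to its rear, z up. The front 60 mm of its top is a dark panel, 133 mm up at its middle (x = -90 mm), sloping 0.17 rad down to the front; keys and rocker lie in line along its middle.
- cover (a joint): Opening angle of the printer's cover, rad: 0 fully shut, growing as its front goes up. Starts ajar, 0.3 to 0.6. A stiff hinge holds it wherever it is left. From about 0.08 rad down a sprung latch resists (about 10 N pressed down near the front edge); past it the cover snaps in and stays near 0.
- cover_hinge (a point): Point on the cover's hinge axis, midway across the printer near its rear: printer x = +105 mm, y = 0, 104 mm above the counter. The axis lies along the printer's y.
- cover_lip (a point): Middle of the cover's front top edge; moves with the cover. The cover is a flat-topped shell 202 mm wide; shut, this edge is 163 mm in front of the hinge axis and 46 mm above it, 17 mm above the middle of the panel. Pressing the flat top 10 to 25 mm behind this edge closes it with least effort.
- rocker (a joint): Angle of the printer's mains rocker, rad: 0 off (as found), 0.36 on. An over-centre spring snaps it to the nearer end and keeps it there; about 5 N on the raised end throws it.
- rocker_raised (a point): On top of the rocker's right (-y) half, 15 mm from its pivot line, 5 mm from its outer end; moves with it. Black dished rocker at the panel's right end, 40 mm along printer y, 24 wide, pivot at y = -60 mm. Off: this half stands up, its end 11 mm above the panel. On: it lies level, 5 mm above the panel, about 5 mm lower, the other half up. Press here or farther out, not across the pivot.
- feed (a joint): Travel of the feed key in m: 0 released, 0.004 fully in. It is sprung and comes back by itself; 4.5 N holds it fully in.
- feed_top (a point): Centre of the top of the feed key, moving with it: the big oblong key, 34 mm along the printer's y by 22 mm, standing 7 mm above the panel, in the middle of the panel. It moves square to the panel.
- pause (a joint): Travel of the pause key in m: 0 released, 0.004 fully in; sprung like the feed key. It must not be pressed.
- pause_top (a point): Centre of the top of the pause key: the small round key, 13 mm across, standing 6 mm above the panel near its left end, 58 mm from the feed key.
- label_roll: Bystander: spare roll of labels standing on end, 68 mm across, 60 mm high, close to the printer's left side near the panel. Origin at the centre of its underside.
- filter_a: Bystander: white oil filter canister, 76 mm across, 140 mm high, close to the printer's left side towards its rear. Origin at the centre of its underside.
- scanner: Bystander: dark hand-held bar-code scanner lying on the counter, about 180 mm long, 40 mm high, close to the printer's right side. Origin under the middle.
- marker: Bystander: marker pen, 130 mm long, 16 mm thick, lying in front of the printer. Origin under its middle.
- filter_b: Bystander: another white oil filter canister, 76 mm across, 140 mm high, standing well off to one side. Origin at the centre of its underside.
- carton: Bystander: blue and white spares carton, 66 by 66 by 120 mm, standing well off to one side. Origin at the centre of its underside.
- bearing: Bystander: steel bearing ring lying flat, 72 mm across, 22 mm high, well off to one side. Origin at the centre of its underside.

How it is judged (in metres and radians):
On the way, in this order (a step that is already met when the one before it is completed fails the run):
1. the cover is latched shut (value of joint cover below 0.03 rad), for 0.2 s.
2. the rocker is thrown to on (value of joint rocker above 0.3 rad), for 0.1 s.
3. the feed key is pressed in (value of joint feed above 0.003 m), for 0.05 s.
At the end, for the whole second after the job is handed in: Cover latched shut (under 0.03 rad), rocker on (over 0.30 rad), feed and pause keys out again, the printer at rest within 25 mm of where it stood (value of joint cover below 0.03 rad and value of joint rocker above 0.3 rad and value of joint each of feed, pause below 0.001 m and distance of printer from where it was at the start of the episode below 0.025 m and linear speed of printer below 0.02 m/s); the robot touches nothing.
It fails at once if the rocker was switched on before the cover was shut (value of joint rocker above 0.2 rad and value of joint cover above 0.05 rad).
It fails at once if the feed key was pressed before the printer was on (value of joint feed above 0.0025 m and value of joint rocker below 0.2 rad).
It fails at once if the pause key was pressed (value of joint pause above 0.0025 m).
It fails at once if the printer was shifted by more than 25 mm or lifted, or its cover swung up (distance of printer from where it was at the start of the episode above 0.025 m or height (world z) of printer above 0.012 m or angle between printer's own z axis and vertical above 0.1 rad or value of joint cover above 0.72 rad).
It fails at once if a thing standing around was shifted by more than 30 mm (distance of any of label_roll, filter_a, scanner, marker, filter_b, carton, bearing from where it was at the start of the episode above 0.03 m).
It also fails if it takes over 48 s, if anything falls off the work surface, if the arm or the gripper's body presses on something with over 40 N, if the wrist force passes 120 N, or if a joint passes its speed limit or range.

### The arm

A 6-joint arm with a two-finger parallel gripper is mounted at the origin on the work surface. World frame = base frame: x ahead of the robot, y to its left, z up, the work surface at z = 0. Lengths are in mm, angles in rad, forces in N, time in s.
With the tool pointing down it reaches from about 350 to 975 mm from the base axis. Payload 7.1 kg.
Tool frame: the origin (TCP) lies at the very end of the fingers, on their centre line; the grasp point (between the pads) lies 19 mm behind it; y points along the fingers, x is the direction in which the jaws open and shut, and the axes are right-handed (so a half turn about y gives the same grasp; the last joint's range is limited). The gripper opens to 88 mm and grips with 3 to 60 N. Pads are 20 mm wide; open, the fingers measure 115 mm over their backs; the gripper's body (75 mm by 178 mm) begins 61 mm behind the grasp point.
Start: joints at [1.144, 0.423, 1.63, -0, 1.089, -0.019], TCP at [247.837, 573.744, 222.675] pointing down, gripper open.
Joint ranges: [-3, 3], [-0.9, 2.11], [0.09, 2.58], [-1.31, 4.45], [0.11, 2.69], [-2.54, 2.54]. Speed limits (rad/s): [2.39, 2.39, 3.01, 3.14, 3.14, 3.14].

### API

Orientations are given as a rotation vector (axis times angle).
In Python, from workcell import ctrl gives the robot as it stands. The module is installed in compiled form; this text tells all that it offers.
- The arm moves only by the tool jog_arm, never from a script. Its argument "steps" is a list of rows, each an object with "turn": the turn, a rotation vector about the world's x, y, z scaled (see below), a list of three; "dp": the shift along the world's x, y, z scaled (see below), a list of three; "claw": the opening, from 0 (shut) to 1 (fully open). In form: [{"turn": [wx, wy, wz], "dp": [x, y, z], "claw": claw}, ...]. A call has 1 to 12 rows; each row is the pose to reach, as a shift and turn from the pose measured when the call began, turning the shorter way round; what a row does not reach only later rows make up. The controller multiplies each number of a shift by 80 mm and each number of a turn by pi rad. A row lasts 1/12 s, in which the tool goes at most 41.7 mm and 7.16 degrees, less where a joint would pass 70% of its speed; a pose out of reach is approached as far as the arm can. A call with a number of a shift or a turn outside -1 to 1 is refused whole. A call with a gripper value outside its range is refused whole. The fingers move at their own pace and stop on an object; the grip force is fixed at half the most. Time passes only in rows, so rows that repeat a pose let the fingers close. It gives the time, the measured TCP pose, the force and the opening at its end, in the units of the state.
- ctrl.get_obs(): the state, without advancing time (a new reading comes with each control period).
- ctrl.get_image(name): name is "side" or "top" or "wrist"; returns a dict with "img" (420x560x3 uint8, red, green, blue), "range_z" (420x560 float32, mm along the optical axis (not along the pixel's ray), 0 where there is no reading), "fovy" (degrees; the focal length in pixels is half the picture's height over the tangent of half this angle, whatever the lens; pixels are square), "cx", "cy" (the principal point, pixels), "camera_from_world" (4x4, takes a point from world to camera coordinates); the wrist camera has in their place "hand_eye" (4x4, takes a point from camera to tool coordinates, whose origin is the TCP and whose axes are the tool frame's). Camera axes: x right, y down, z forward; pixel columns grow to the right and rows downward; lengths in mm; the calibration is good to about 2 mm. The wrist camera is an equidistant fisheye: a pixel r from the principal point sees the ray r / f radians off the axis. A picture is of the moment at which its call begins: read the wrist's pose just before it.
- ctrl.close_job(): hands the job in, once; it reports no verdict.
The state is a dict: "t": time; "qpos": joint angles; "qvel": joint speeds; "joint_torque": joint torques, N m; "ee_pos": TCP position; "orientation": TCP orientation; "ft_force": force on the tool from outside, world axes, zero at the start; "moment": the same for the moment, N m; "width": finger opening in mm.
Only numpy, scipy, OpenCV 4.12 (cv2) and the standard library are available. Lean on these libraries where they do the work, as an engineer would, in place of code of your own. Each camera call takes 0.05 s, during which the arm holds its last target.

## Working session

There is one attempt and no reset: what is moved stays moved. The work goes in short steps, Python scripts to look and compute and a tool call to move; the robot and the scene stay as the last step left them, time stands still between calls to the robot, and variables do not carry over. Pictures are saved under pics/ and viewed, and the job is handed in when it is done.

Besides the shell and the picture viewer there is one more tool, called as name([rows], argument=value, ...), one row to a line, values as JSON. jog_arm: Moves the arm, as the interface text tells. Its arguments: {"type":"object","properties":{"steps":{"type":"array","items":{"type":"object","properties":{"turn":{"type":"array","items":{"type":"number"}},"dp":{"type":"array","items":{"type":"number"}},"claw":{"type":"number"}}}}},"required":["steps"]}

```bash
mkdir -p pics
cat > h.py <<'E'
import numpy as np, cv2, pickle
from workcell import ctrl
def grab(n,tag):
    o=ctrl.get_obs(); d=ctrl.get_image(n); d['obs']=o
    pickle.dump(d,open(f'pics/{tag}.pkl','wb')); cv2.imwrite(f'pics/{tag}.png',d['img'][:,:,::-1]); return d
def load(t): return pickle.load(open(f'pics/{t}.pkl','rb'))
def cloud(d):
    h,w=d['range_z'].shape; f=h/2/np.tan(np.radians(d['fovy'])/2)
    u,v=np.meshgrid(np.arange(w),np.arange(h)); z=d['range_z'].astype(float)
    P=np.stack([(u-d['cx'])/f*z,(v-d['cy'])/f*z,z],-1)
    T=np.linalg.inv(d['camera_from_world']); W=P@T[:3,:3].T+T[:3,3]; W[z==0]=np.nan; return W
def crop(t,x0,y0,x1,y1,s,out):
    i=cv2.imread(f'pics/{t}.png')[y0:y1,x0:x1]; cv2.imwrite(f'pics/{out}.png',cv2.resize(i,None,fx=s,fy=s,interpolation=cv2.INTER_CUBIC))
E
python3 - <<'E'
from h import *
for n in('top','side'):
    d=grab(n,n+'0'); print(n,d['fovy'],d['cx'],d['cy'],np.linalg.inv(d['camera_from_world'])[:3,3])
o=ctrl.get_obs(); print(o)
E
```

```text
top 52.57414304139042 277.54739024834953 209.69768152285175 [ 371.49001199  -23.57788128 1584.69801637]
side 44.51002531440503 282.92008028213934 200.17624013345653 [ 203.62903564 -860.96442072 1189.58876726]
{'t': 0.1, 'qpos': array([ 1.14397193e+00,  4.23733178e-01,  1.63057369e+00, -3.09199149e-05,
        1.08855813e+00, -1.89941577e-02]), 'qvel': array([-0.00074504, -0.00190193, -0.00278969, -0.00105042, -0.00028602,
       -0.00014864]), 'joint_torque': array([-1.77430582e-03, -5.45608699e+01, -2.74325305e+01,  6.43800432e-02,
        1.87327695e-02, -6.25322309e-05]), 'ee_pos': array([247.6740569 , 573.32294746, 222.01459094]), 'orientation': array([-1.37568815, -0.90298735,  0.90473447]), 'ft_force': array([-0.21605438,  0.47830327, -0.27867097]), 'moment': array([ 0.02874031, -0.01451087, -0.04853287]), 'width': 87.72275428348841}
```

View pics/top0.png

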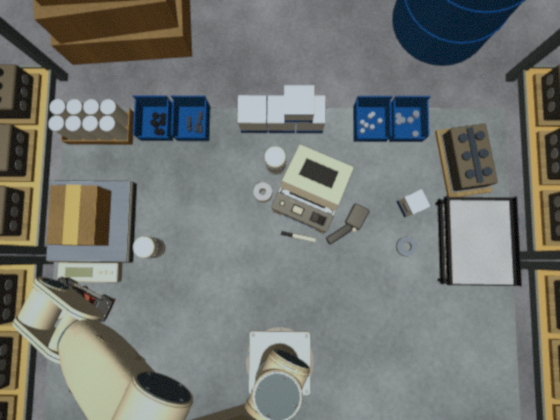

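View pics/side0.png

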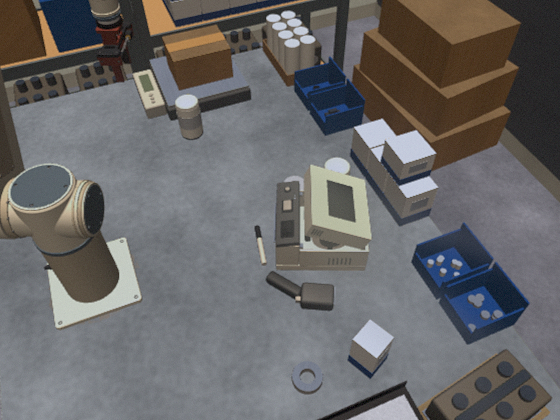

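Run:
```python
from h import *
crop('top0',230,130,390,250,5,'c_top'); crop('side0',230,140,400,320,4,'c_side')
```

```text
(no output)
```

View pics/c_top.png

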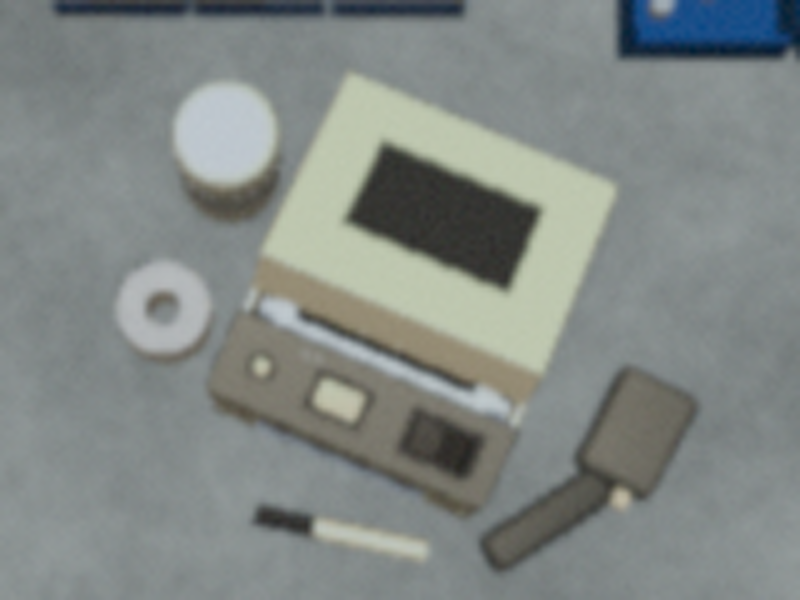

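View pics/c_side.png

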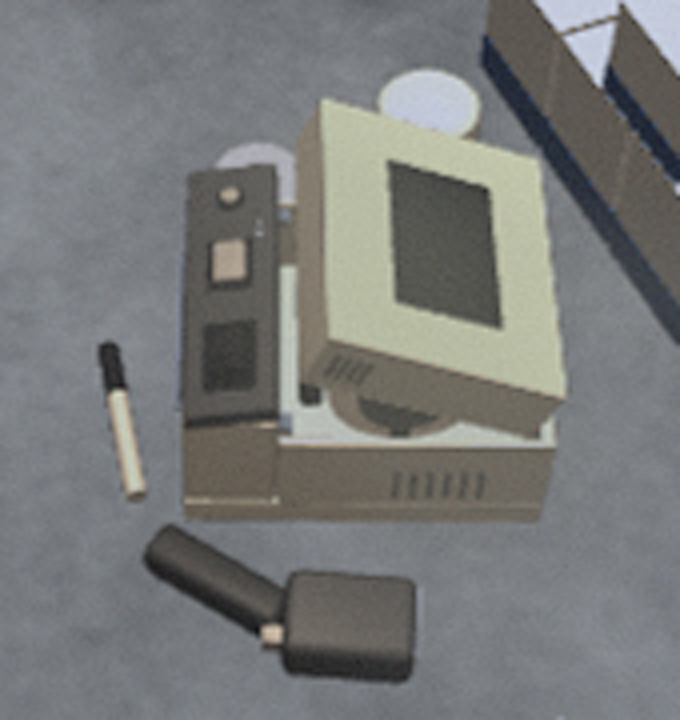

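```bash
cat >> h.py <<'E'
def ray_at_z(d,u,v,z):
    h=d['img'].shape[0]; f=h/2/np.tan(np.radians(d['fovy'])/2)
    T=np.linalg.inv(d['camera_from_world']); r=T[:3,:3]@np.array([(u-d['cx'])/f,(v-d['cy'])/f,1]); c=T[:3,3]
    return c+r*(z-c[2])/r[2]
E
python3 - <<'E'
from h import *
d=load('top0'); s=load('side0')
W=cloud(d); Ws=cloud(s)
for n,x,y,z in (('pause',260,366,139),('feed',340,397,140),('rock',441,443,139),('panFL',208,388,128),('panFR',468,514,128),('lipL',258,262,200),('lipR',545,378,200),('rearL',348,73,150),('rearR',617,185,150)):
    u,v=230+x/5-.4,130+y/5-.4; print(n,ray_at_z(d,u,v,z).round(1),W[int(round(v)),int(round(u))].round(1))
print('side')
for n,x,y,z in (('pause',229,195,139),('feed',229,260,140),('rock',229,355,139),('lipL',323,100,200),('lipR',330,340,200)):
    u,v=230+x/4-.4,140+y/4-.4; print(n,ray_at_z(s,u,v,z).round(1),Ws[int(round(v)),int(round(u))].round(1))
# cover plane: bright pixels
for nm,D,C in(('top',d,W),('side',s,Ws)):
    m=(C[...,2]>150)&(C[...,2]<300)&(C[...,0]>500)&(C[...,0]<900)&(abs(C[...,1])<250)
    P=C[m]; 
    for _ in range(4):
        A=np.c_[P[:,:2],np.ones(len(P))]; k,*_=np.linalg.lstsq(A,P[:,2],rcond=None); r=A@k-P[:,2]; P=P[abs(r)<max(3,2*r.std())]
    n=np.array([-k[0],-k[1],1]); n/=np.linalg.norm(n); print(nm,len(P),n,np.arccos(n[2]),np.degrees(np.arctan2(n[1],n[0])),k,P[:,2].min(),P[:,2].max())
E
```

```text
pause [560.7  -4.6 139. ] [559.9  -6.  139.5]
feed [539.6 -59.5 140. ] [539.2 -60.8 143.1]
rock [ 508.7 -128.5  139. ] [ 509.4 -129.2  138.7]
panFL [546.5  31.3 128. ] [546.3  31.7 135.2]
panFR [ 461.1 -147.7  128. ] [ 465.9 -151.7   73. ]
lipL [622.   -3.4 200. ] [623.5  -2.6 191.4]
lipR [ 546.2 -192.   200. ] [ 572.  -217.6    1.7]
rearL [763.8 -63.6 150. ] [ 8.058e+02 -6.700e+01 -7.000e-01]
rearR [ 686.1 -248.   150. ] [ 684.7 -248.   150.3]
side
pause [560.3  -4.7 139. ] [558.4 -10.4 147.2]
feed [537.7 -58.6 140. ] [537.7 -59.7 139.6]
rock [ 507.6 -130.6  139. ] [ 508.  -130.7  140.3]
lipL [ 6.303e+02 -5.000e-01  2.000e+02] [626.   -7.3 206.6]
lipR [ 550.8 -186.2  200. ] [ 547.3 -192.5  207.7]
top 3220 [-0.04494698 -0.12544851  0.99108145] 0.13365506483719178 -109.71210942038921 [4.53514522e-02 1.26577393e-01 1.70455178e+02] 150.03603884969152 228.77840936023222
side 5135 [-0.01265222 -0.15064342  0.9885072 ] 0.151755617201008 -94.80088439337592 [1.27993233e-02 1.52394866e-01 1.95364631e+02] 150.0037916340964 227.20980766148216
```

Run:
```python
from h import *
from scipy.spatial.transform import Rotation as R
o=ctrl.get_obs(); print(R.from_rotvec(o['orientation']).as_matrix().round(3))
d=load('top0'); s=load('side0')
yaw=np.radians(-22.7); ex=np.array([np.cos(yaw),np.sin(yaw),0]); ey=np.array([-ex[1],ex[0],0])
f=np.array([538.7,-59,0]); org=f+91.2*ex-15.5*ey; print('org',org)
for nm,D in(('top',d),('side',s)):
    C=cloud(D); px=(C-org)@ex; py=(C-org)@ey; z=C[...,2]
    m=(px>-70)&(px<120)&(abs(py)<95)&(z>140)
    g=D['img'].astype(int); m&=(g.min(-1)>100)
    X,Z=px[m],z[m]
    for _ in range(5):
        k=np.polyfit(X,Z,1); r=np.polyval(k,X)-Z; ok=abs(r)<max(3,2*r.std()); X,Z=X[ok],Z[ok]
    th=-np.arctan(k[0]); print(nm,len(X),'theta',th,'X',np.percentile(X,[1,99]),'Z',np.percentile(Z,[1,99]), 'pred z at 105:',np.polyval(k,105), 'expected dist 46 ->',(np.polyval(k,105)-104)*np.cos(th))
    th=-np.arctan(k[0]); lx=105-163*np.cos(th)+46*np.sin(th); lz=104+163*np.sin(th)+46*np.cos(th)
    print('lip px',lx,lz,'fit z there',np.polyval(k,lx),'world',org+lx*ex)
```

```text
[[ 0.397 -0.001 -0.918]
 [ 0.918 -0.001  0.397]
 [-0.001 -1.    -0.   ]]
org [ 616.8539301  -108.49397145    0.        ]
top 1637 theta 0.3766134745947631 X [-31.97440467 118.20198789] Z [145.80683088 209.32676009] pred z at 105: 153.18047972501907 expected dist 46 -> 45.73368742092732
lip px -29.658640151293014 206.72317475917777 fit z there 206.43679110777754 world [589.49270488 -97.04852301   0.        ]
side 2099 theta 0.3779131232473374 X [-32.16490408 117.24325501] Z [147.26854187 208.31065068] pred z at 105: 153.28719082520882 expected dist 46 -> 45.80932291481887
lip px -29.525022428174747 206.8980968759825 fit z there 206.69294348611922 world [589.61597232 -97.10008689   0.        ]
```

jog_arm([
  {"turn": [0, 0, 0], "dp": [0.2, -0.3, 0.5], "claw": 0},
  {"turn": [0, 0, 0], "dp": [0.4, -0.7, 0.9], "claw": 0},
  {"turn": [0, 0, 0], "dp": [0.4, -0.9, 1], "claw": 0},
  {"turn": [0, 0, 0], "dp": [0.4, -0.9, 1], "claw": 0},
])

```text
t: 0.43
ee_pos: [281.3, 499.5, 305.7]
orientation: [-1.375, -0.905, 0.9]
ft_force: [0.6, 0.4, -0.4]
width: 64.7
```

jog_arm([
  {"turn": [0, 0, 0], "dp": [0.45, -0.92, 0], "claw": 0},
  {"turn": [0, 0, 0], "dp": [0.45, -0.92, 0], "claw": 0},
  {"turn": [0, 0, 0], "dp": [0.45, -0.92, 0], "claw": 0},
])

```text
t: 0.68
ee_pos: [318.6, 421.4, 305.1]
orientation: [-1.379, -0.902, 0.9]
ft_force: [-0.2, -0.1, -0.6]
width: 44.6
```

jog_arm([
  {"turn": [0, 0, 0], "dp": [0.45, -0.92, 0], "claw": 0},
  {"turn": [0, 0, 0], "dp": [0.45, -0.92, 0], "claw": 0},
  {"turn": [0, 0, 0], "dp": [0.45, -0.92, 0], "claw": 0},
])

```text
t: 0.93
ee_pos: [355.6, 343.8, 304.3]
orientation: [-1.381, -0.898, 0.9]
ft_force: [0.2, -0.4, -0.1]
width: 24.8
```

jog_arm([
  {"turn": [0, 0, 0], "dp": [0.45, -0.92, 0], "claw": 0},
  {"turn": [0, 0, 0], "dp": [0.45, -0.92, 0], "claw": 0},
  {"turn": [0, 0, 0], "dp": [0.45, -0.92, 0], "claw": 0},
])

```text
t: 1.18
ee_pos: [393.0, 266.5, 303.5]
orientation: [-1.384, -0.895, 0.899]
ft_force: [-0.4, 1.0, 0.3]
width: 4.6
```

jog_arm([
  {"turn": [0, 0, 0], "dp": [0.45, -0.92, 0], "claw": 0},
  {"turn": [0, 0, 0], "dp": [0.45, -0.92, 0], "claw": 0},
  {"turn": [0, 0, 0], "dp": [0.45, -0.92, 0], "claw": 0},
])

```text
t: 1.43
ee_pos: [430.8, 189.5, 303.0]
orientation: [-1.386, -0.892, 0.897]
ft_force: [0.6, 1.0, -0.1]
width: 0.5
```

jog_arm([
  {"turn": [0, 0, 0], "dp": [0.45, -0.92, 0], "claw": 0},
  {"turn": [0, 0, 0], "dp": [0.45, -0.92, 0], "claw": 0},
  {"turn": [0, 0, 0], "dp": [0.45, -0.92, 0], "claw": 0},
])

```text
t: 1.68
ee_pos: [469.0, 112.7, 302.7]
orientation: [-1.389, -0.89, 0.895]
ft_force: [0.2, 0.3, -1.2]
width: 0.4
```

jog_arm([
  {"turn": [0, 0, 0], "dp": [0.45, -0.92, 0], "claw": 0},
  {"turn": [0, 0, 0], "dp": [0.45, -0.92, 0], "claw": 0},
  {"turn": [0, 0, 0], "dp": [0.45, -0.92, 0], "claw": 0},
  {"turn": [0, 0, 0], "dp": [0.45, -0.92, 0], "claw": 0},
])

```text
t: 2.02
ee_pos: [505.6, 38.8, 302.0]
orientation: [-1.389, -0.887, 0.892]
ft_force: [-0.4, -0.3, -0.0]
width: 0.5
```

jog_arm([
  {"turn": [0, 0, 0], "dp": [0.3, -0.95, 0], "claw": 0},
  {"turn": [0, 0, 0], "dp": [0.3, -0.95, 0], "claw": 0},
  {"turn": [0, 0, 0], "dp": [0.3, -0.95, 0], "claw": 0},
  {"turn": [0, 0, 0], "dp": [0.3, -0.95, 0], "claw": 0},
])

```text
t: 2.35
ee_pos: [529.6, -36.4, 301.4]
orientation: [-1.388, -0.885, 0.891]
ft_force: [0.6, -0.4, -0.4]
width: 0.4
```

Run:
```python
from h import *
from scipy.spatial.transform import Rotation as R
d=grab('wrist','w1'); o=d['obs']; print(o['ee_pos'],R.from_rotvec(o['orientation']).as_matrix().round(3),d['fovy'],d['cx'],d['cy']); print(d['hand_eye'])
```

```text
[529.56958522 -36.39970396 301.44315393] [[ 0.416 -0.    -0.909]
 [ 0.909 -0.007  0.416]
 [-0.006 -1.    -0.003]] 65.70646984690485 281.26846327870913 216.09381227287506
[[ 9.99999674e-01 -4.89745742e-04  6.42715770e-04  7.76911340e-01]
 [-7.43865547e-04 -2.47296976e-01  9.68939447e-01 -1.61206460e+02]
 [-3.15592303e-04 -9.68939609e-01 -2.47297259e-01  6.74113346e+01]
 [ 0.00000000e+00  0.00000000e+00  0.00000000e+00  1.00000000e+00]]
```

View pics/w1.png

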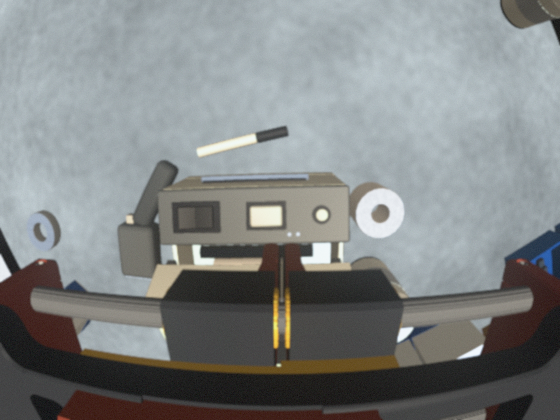

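```bash
cat >> h.py <<'E'
def wray(d,u,v,z):
    from scipy.spatial.transform import Rotation as R
    h=d['img'].shape[0]; f=h/2/np.tan(np.radians(d['fovy'])/2)
    x,y=u-d['cx'],v-d['cy']; r=np.hypot(x,y); t=r/f
    ray=np.array([x/r*np.sin(t),y/r*np.sin(t),np.cos(t)]) 
    H=d['hand_eye']; M=R.from_rotvec(d['obs']['orientation']).as_matrix(); 
    ray=M@H[:3,:3]@ray; c=M@H[:3,3]+d['obs']['ee_pos']
    return c+ray*(z-c[2])/ray[2]
E
python3 - <<'E'
from h import *
crop('w1',140,160,420,270,2.8,'cw1'); d=load('w1')
yaw=np.radians(-22.7); ex=np.array([np.cos(yaw),np.sin(yaw),0]); ey=np.array([-ex[1],ex[0],0]); org=np.array([616.85,-108.5,0])
for n,u,v,z in(('rock',195.5,217,139),('feed',267,215.5,140),('pause',321.5,214.5,139)):
    p=wray(d,u,v,z); print(n,p.round(1),((p-org)@ex).round(1),((p-org)@ey).round(1))
E
```

```text
rock [ 507.1 -125.6  139. ] -94.6 -58.1
feed [536.9 -55.9 140. ] -94.1 17.7
pause [559.4  -4.5 139. ] -93.1 73.8
```

View pics/cw1.png

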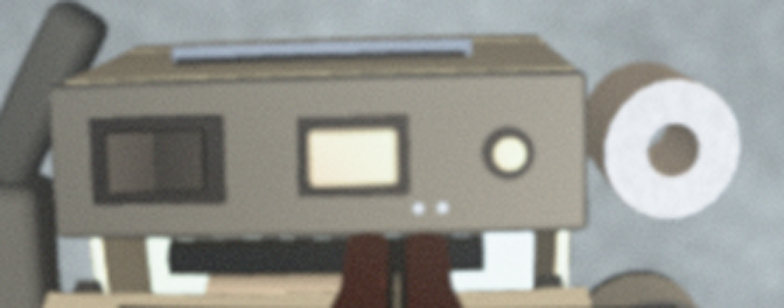

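jog_arm([
  {"turn": [0, 0, 0.01], "dp": [0.45, -0.4, 0], "claw": 0},
  {"turn": [0, 0, 0.01], "dp": [0.95, -0.84, -0.2], "claw": 0},
  {"turn": [0, 0, 0.01], "dp": [0.95, -0.84, -0.6], "claw": 0},
  {"turn": [0, 0, 0.01], "dp": [0.95, -0.84, -0.8], "claw": 0},
  {"turn": [0, 0, 0.01], "dp": [0.95, -0.84, -0.8], "claw": 0},
  {"turn": [0, 0, 0.01], "dp": [0.95, -0.84, -0.8], "claw": 0},
])

```text
t: 2.9
ee_pos: [604.3, -100.6, 236.6]
orientation: [-1.374, -0.909, 0.919]
ft_force: [-0.0, 0.2, 0.5]
width: 0.3
```

jog_arm([
  {"turn": [0, 0, 0], "dp": [0.04, -0.02, -0.2], "claw": 0},
  {"turn": [0, 0, 0], "dp": [0.04, -0.02, -0.3], "claw": 0},
  {"turn": [0, 0, 0], "dp": [0.04, -0.02, -0.38], "claw": 0},
  {"turn": [0, 0, 0], "dp": [0.04, -0.02, -0.38], "claw": 0},
])

```text
t: 3.23
ee_pos: [606.9, -101.2, 206.0]
orientation: [-1.373, -0.909, 0.92]
ft_force: [-0.5, -0.8, 0.4]
width: 0.4
```

jog_arm([
  {"turn": [0, 0, 0], "dp": [-0.05, 0.02, -0.1], "claw": 0},
  {"turn": [0, 0, 0], "dp": [-0.09, 0.04, -0.18], "claw": 0},
  {"turn": [0, 0, 0], "dp": [-0.13, 0.05, -0.25], "claw": 0},
  {"turn": [0, 0, 0], "dp": [-0.17, 0.07, -0.34], "claw": 0},
  {"turn": [0, 0, 0], "dp": [-0.21, 0.09, -0.42], "claw": 0},
  {"turn": [0, 0, 0], "dp": [-0.23, 0.1, -0.48], "claw": 0},
  {"turn": [0, 0, 0], "dp": [-0.26, 0.11, -0.53], "claw": 0},
  {"turn": [0, 0, 0], "dp": [-0.26, 0.11, -0.53], "claw": 0},
])

```text
t: 3.9
ee_pos: [585.1, -92.2, 162.5]
orientation: [-1.371, -0.908, 0.921]
ft_force: [-0.3, -0.5, 0.2]
width: 0.7
```

Run:
```python
from h import *
grab('side','s2'); crop('s2',200,100,400,290,3,'cs2')
```

```text
(no output)
```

View pics/cs2.png

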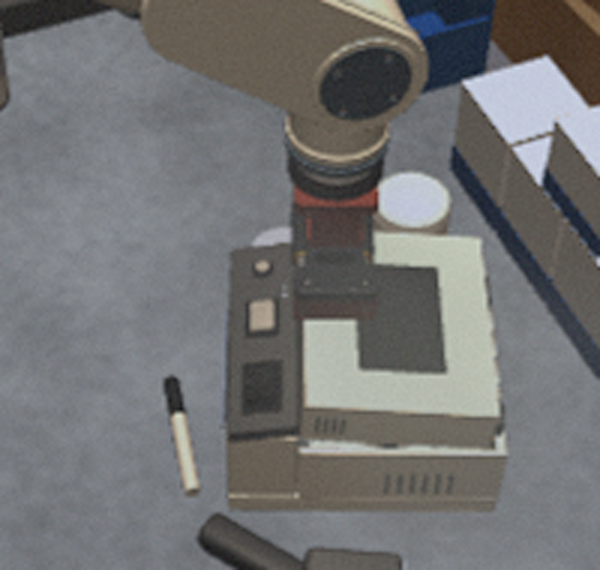

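The cover has followed the fingers almost down: its right edge at (320–500, 420) still shows a small gap above the body. Next is the latch.

jog_arm([
  {"turn": [0, 0, 0], "dp": [-0.02, 0.01, -0.06], "claw": 0},
  {"turn": [0, 0, 0], "dp": [-0.04, 0.02, -0.11], "claw": 0},
  {"turn": [0, 0, 0], "dp": [-0.05, 0.02, -0.15], "claw": 0},
  {"turn": [0, 0, 0], "dp": [-0.05, 0.02, -0.16], "claw": 0},
  {"turn": [0, 0, 0], "dp": [-0.05, 0.02, -0.17], "claw": 0},
  {"turn": [0, 0, 0], "dp": [-0.05, 0.02, -0.17], "claw": 0},
])

```text
t: 4.45
ee_pos: [581.5, -90.7, 150.3]
orientation: [-1.372, -0.908, 0.921]
ft_force: [-3.2, 0.3, 9.8]
width: 0.4
```

jog_arm([
  {"turn": [0, 0, 0], "dp": [0, 0, -0.03], "claw": 0},
  {"turn": [0, 0, 0], "dp": [0, 0, -0.05], "claw": 0},
  {"turn": [0, 0, 0], "dp": [0, 0, -0.05], "claw": 0},
  {"turn": [0, 0, 0], "dp": [0, 0, -0.05], "claw": 0},
])

```text
t: 4.78
ee_pos: [581.6, -90.7, 150.0]
orientation: [-1.372, -0.909, 0.92]
ft_force: [-11.7, 1.7, 32.2]
width: 0.6
```

jog_arm([
  {"turn": [0, 0, 0], "dp": [0, 0, 0.2], "claw": 0},
  {"turn": [0, 0, 0], "dp": [0, 0, 0.5], "claw": 0},
  {"turn": [-0.02, -0.05, 0], "dp": [-0.4, -0.3, 0.5], "claw": 0},
  {"turn": [-0.02, -0.05, 0], "dp": [-0.8, -0.6, 0.5], "claw": 0},
  {"turn": [-0.02, -0.05, 0], "dp": [-1, -0.7, 0.5], "claw": 0},
  {"turn": [-0.02, -0.05, 0], "dp": [-1, -0.7, 0.5], "claw": 0},
  {"turn": [-0.02, -0.05, 0], "dp": [-1, -0.7, 0.5], "claw": 0},
])

```text
t: 5.37
ee_pos: [501.3, -147.1, 190.3]
orientation: [-1.516, -1.005, 0.854]
ft_force: [0.1, 0.6, 0.3]
width: 0.3
```

Run:
```python
from h import *
from scipy.spatial.transform import Rotation as R
grab('side','s3'); crop('s3',200,100,400,290,3,'cs3')
d=grab('top','t3'); crop('t3',230,130,390,250,5,'ct3')
d=grab('wrist','w3'); print(d['obs']['ee_pos'],R.from_rotvec(d['obs']['orientation']).as_matrix().round(3)); crop('w3',140,130,420,340,2.8,'cw3')
```

```text
[ 502.92914788 -146.74752329  190.32174393] [[ 0.385  0.153 -0.91 ]
 [ 0.923 -0.068  0.379]
 [-0.004 -0.986 -0.167]]
```

View pics/cs3.png

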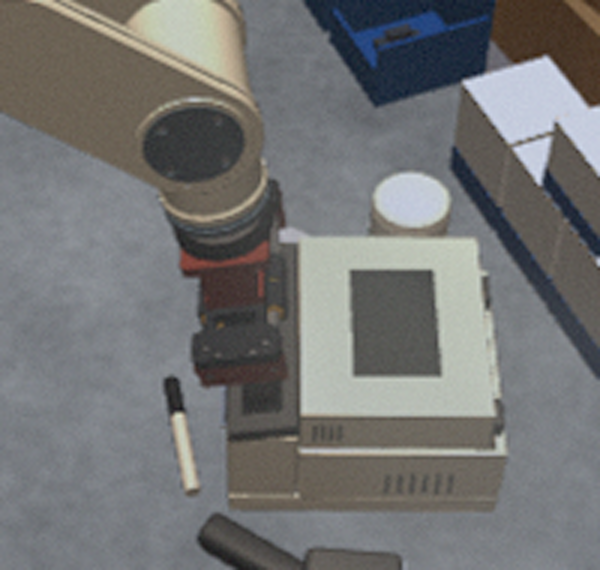

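View pics/ct3.png

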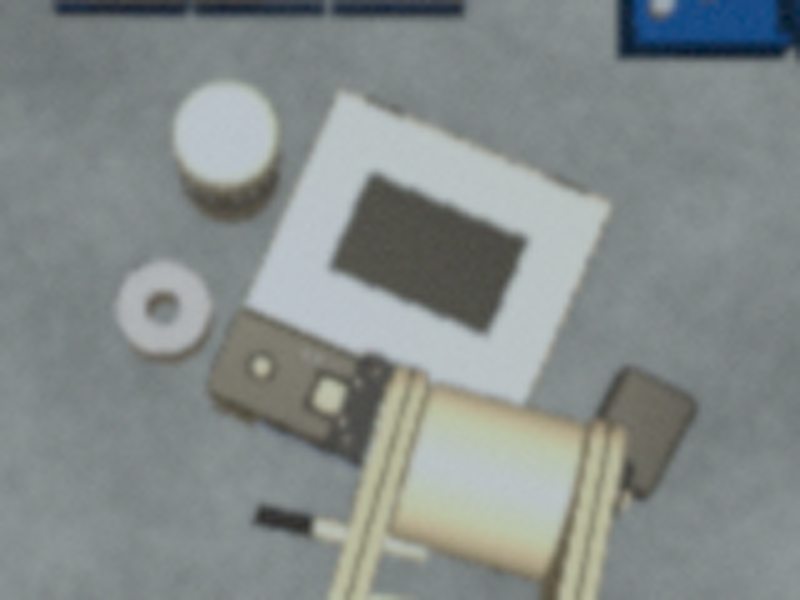

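View pics/cw3.png

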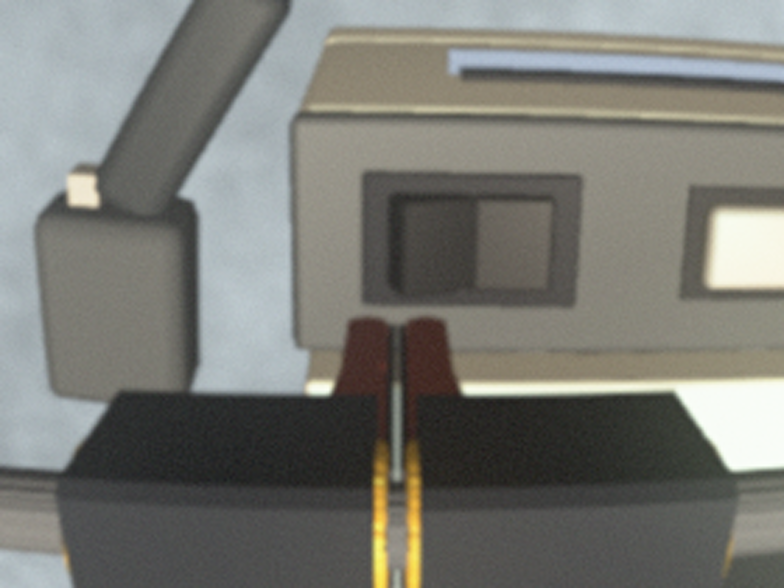

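Run:
```python
from h import *
yaw=np.radians(-22.7); ex=np.array([np.cos(yaw),np.sin(yaw),0]); ey=np.array([-ex[1],ex[0],0]); org=np.array([616.85,-108.5,0])
d=load('w3')
for n,x,y,z in(('outer',393,244,143),('pivot',475,244,137),('inner',553,244,138),('panR',294,235,133),('recessR',363,238,133),('recessL',579,240,133)):
    p=wray(d,140+x/2.8-.3,130+y/2.8-.3,z); print(n,p.round(1),((p-org)@ex).round(1),((p-org)@ey).round(1))
for t in('t3','s3'):
    C=cloud(load(t)); px=(C-org)@ex; py=(C-org)@ey; z=C[...,2]
    m=(px>-50)&(px<100)&(py>20)&(py<90)&(z>130)&(z<170); k=np.polyfit(px[m],z[m],1); print(t,k,m.sum(),np.polyval(k,-50))
```

```text
outer [ 497.  -144.4  143. ] -96.7 -79.3
pivot [ 507.1 -127.1  137. ] -94.1 -59.5
inner [ 514.  -109.4  138. ] -94.6 -40.5
panR [ 489.5 -167.8  133. ] -94.6 -103.8
recessR [ 496.8 -152.4  133. ] -93.9 -86.8
recessL [ 517.9 -102.9  133. ] -93.4 -33.1
t3 [-6.42665596e-04  1.50117311e+02] 876 150.1494440158758
s3 [-7.38734663e-05  1.51086612e+02] 1082 151.09030528935762
```

jog_arm([
  {"turn": [0, 0, 0], "dp": [-0.04, 0.01, -0.25], "claw": 0},
  {"turn": [0, 0, 0], "dp": [-0.04, 0.01, -0.45], "claw": 0},
  {"turn": [0, 0, 0], "dp": [-0.04, 0.01, -0.5], "claw": 0},
  {"turn": [0, 0, 0], "dp": [-0.04, 0.01, -0.5], "claw": 0},
])

```text
t: 5.85
ee_pos: [499.9, -145.2, 148.8]
orientation: [-1.513, -1.006, 0.858]
ft_force: [-0.3, 0.2, 0.2]
width: 0.5
```

jog_arm([
  {"turn": [0, 0, 0], "dp": [0.01, 0, -0.05], "claw": 0},
  {"turn": [0, 0, 0], "dp": [0.01, 0, -0.08], "claw": 0},
  {"turn": [0, 0, 0], "dp": [0.02, -0.01, -0.11], "claw": 0},
  {"turn": [0, 0, 0], "dp": [0.02, -0.01, -0.13], "claw": 0},
  {"turn": [0, 0, 0], "dp": [0.02, -0.01, -0.15], "claw": 0},
  {"turn": [0, 0, 0], "dp": [0.02, -0.01, -0.15], "claw": 0},
])

```text
t: 6.35
ee_pos: [502.5, -146.2, 138.9]
orientation: [-1.515, -1.007, 0.856]
ft_force: [-6.9, 2.1, 20.7]
width: 0.6
```

jog_arm([
  {"turn": [0, 0, 0], "dp": [-0.04, 0.02, 0.2], "claw": 0},
  {"turn": [0, 0, 0], "dp": [-0.04, 0.02, 0.6], "claw": 0},
  {"turn": [0, 0, 0], "dp": [0.1, 0.4, 0.6], "claw": 0},
  {"turn": [0, 0, 0], "dp": [0.25, 0.75, 0.6], "claw": 0},
  {"turn": [0, 0, 0], "dp": [0.35, 0.98, 0.6], "claw": 0},
  {"turn": [0, 0, 0], "dp": [0.35, 0.98, 0.6], "claw": 0},
  {"turn": [0, 0, 0], "dp": [0.35, 0.98, 0.6], "claw": 0},
])

```text
t: 6.93
ee_pos: [530.7, -67.0, 187.0]
orientation: [-1.514, -1.009, 0.858]
ft_force: [0.3, 1.1, 0.5]
width: 0.4
```

Run:
```python
from h import *
d=grab('wrist','w4'); print(d['obs']['ee_pos']); crop('w4',140,130,420,340,2.8,'cw4')
```

```text
[530.72111583 -67.03393496 187.02570668]
```

View pics/cw4.png

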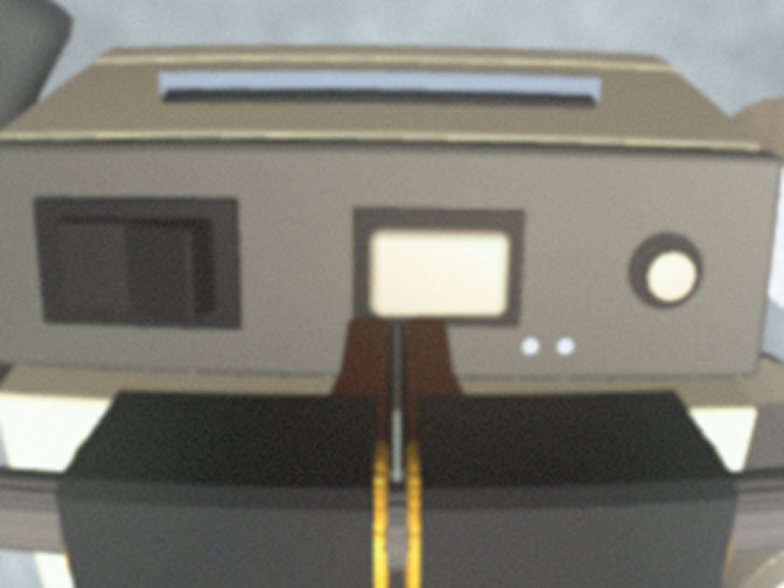

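Run:
```python
from h import *
yaw=np.radians(-22.7); ex=np.array([np.cos(yaw),np.sin(yaw),0]); ey=np.array([-ex[1],ex[0],0]); org=np.array([616.85,-108.5,0])
d=load('w4')
for n,x,y,z in(('feed',440,273,140),('pivot',127,265,137),('pause',671,276,139)):
    p=wray(d,140+x/2.8-.3,130+y/2.8-.3,z); print(n,p.round(1),((p-org)@ex).round(1),((p-org)@ey).round(1))
p=d['obs']['ee_pos']; print(((p-org)@ex).round(1),((p-org)@ey).round(1))
```

```text
feed [535.9 -57.2 140. ] -94.5 16.1
pivot [ 506.1 -128.4  137. ] -94.5 -61.1
pause [559.1  -4.7 139. ] -93.3 73.5
-95.5 5.0
```

jog_arm([
  {"turn": [0, 0, 0], "dp": [0.06, 0.12, -0.2], "claw": 0},
  {"turn": [0, 0, 0], "dp": [0.06, 0.12, -0.4], "claw": 0},
  {"turn": [0, 0, 0], "dp": [0.06, 0.12, -0.46], "claw": 0},
  {"turn": [0, 0, 0], "dp": [0.06, 0.12, -0.46], "claw": 0},
])

```text
t: 7.32
ee_pos: [533.5, -58.9, 148.6]
orientation: [-1.512, -1.004, 0.859]
ft_force: [0.3, -0.0, -0.4]
width: 0.4
```

jog_arm([
  {"turn": [0, 0, 0], "dp": [0.01, 0, -0.06], "claw": 0},
  {"turn": [0, 0, 0], "dp": [0.02, -0.01, -0.1], "claw": 0},
  {"turn": [0, 0, 0], "dp": [0.02, -0.01, -0.13], "claw": 0},
  {"turn": [0, 0, 0], "dp": [0.03, -0.01, -0.16], "claw": 0},
  {"turn": [0, 0, 0], "dp": [0.03, -0.01, -0.18], "claw": 0},
  {"turn": [0, 0, 0], "dp": [0.03, -0.01, -0.18], "claw": 0},
])

```text
t: 7.82
ee_pos: [536.0, -60.2, 136.3]
orientation: [-1.513, -1.005, 0.859]
ft_force: [-10.4, -1.5, 22.9]
width: 0.6
```

jog_arm([
  {"turn": [0, 0, 0], "dp": [0, 0, 0], "claw": 0},
  {"turn": [0, 0, 0], "dp": [-0.04, 0.02, 0.2], "claw": 0},
  {"turn": [0, 0, 0], "dp": [-0.08, 0.03, 0.6], "claw": 0},
  {"turn": [0, 0, 0], "dp": [-0.1, 0.04, 0.98], "claw": 0},
  {"turn": [0, 0, 0], "dp": [-0.1, 0.04, 0.98], "claw": 0},
  {"turn": [0, 0, 0], "dp": [-0.1, 0.04, 0.98], "claw": 0},
])

```text
t: 8.32
ee_pos: [529.3, -57.1, 216.6]
orientation: [-1.516, -1.008, 0.856]
ft_force: [-1.1, 0.9, -0.4]
width: 0.1
```

jog_arm([
  {"turn": [0, 0, 0], "dp": [-0.3, 0.3, 0.5], "claw": 0},
  {"turn": [0, 0, 0], "dp": [-0.6, 0.6, 0.98], "claw": 0},
  {"turn": [0, 0, 0], "dp": [-0.9, 0.9, 0.98], "claw": 0},
  {"turn": [0, 0, 0], "dp": [-0.9, 0.9, 0.98], "claw": 0},
  {"turn": [0, 0, 0], "dp": [-0.9, 0.9, 0.98], "claw": 0},
])

```text
t: 8.73
ee_pos: [456.0, 16.1, 295.0]
orientation: [-1.515, -1.01, 0.858]
ft_force: [-0.3, -0.5, 0.2]
width: 0.5
```

Run:
```python
from h import *
yaw=np.radians(-22.7); ex=np.array([np.cos(yaw),np.sin(yaw),0]); ey=np.array([-ex[1],ex[0],0]); org=np.array([616.85,-108.5,0])
d=grab('wrist','w5'); grab('side','s5'); grab('top','t5')
a=np.hstack([cv2.imread('pics/w5.png')[100:400,140:540]]); cv2.imwrite('pics/cw5.png',cv2.resize(a,None,fx=2,fy=2))
crop('s5',200,120,400,320,3,'cs5')
crop('t5',230,130,390,250,5,'ct5')
for t in('t5','s5'):
    C=cloud(load(t)); px=(C-org)@ex; py=(C-org)@ey; z=C[...,2]
    m=(px>-50)&(px<100)&(py>-90)&(py<90)&(z>130)&(z<200); k=np.polyfit(px[m],z[m],1); print(t,k,m.sum())
print(d['obs']['ft_force'],d['obs']['t'],abs(d['obs']['qvel']).max())
```

```text
t5 [2.66845659e-04 1.50291725e+02] 2278
s5 [-6.53286060e-04  1.51090084e+02] 3047
[-0.33294356 -0.46823     0.2435301 ] 8.7333 0.05282257663733522
```

View pics/cw5.png

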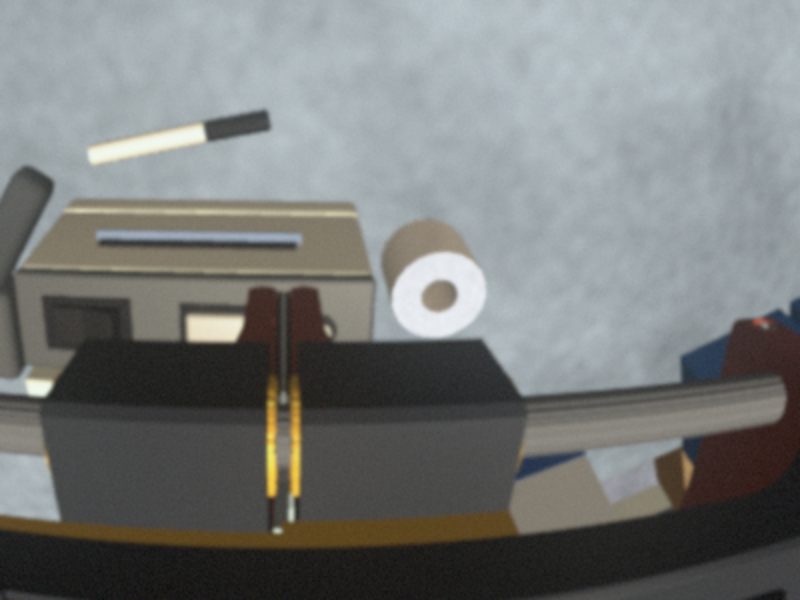

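View pics/cs5.png

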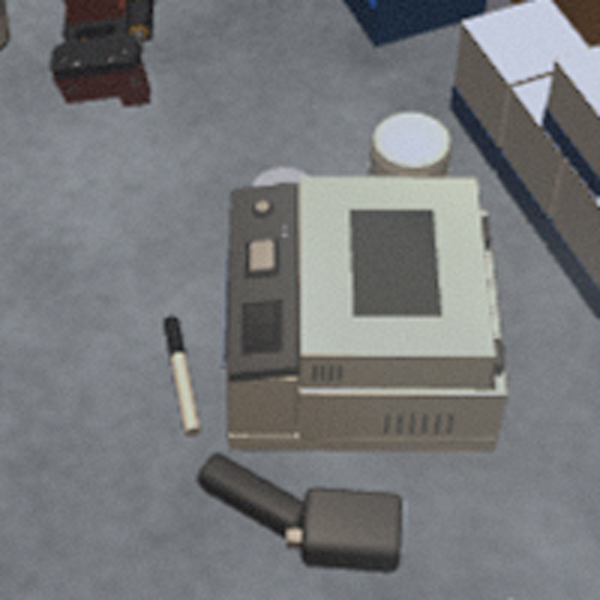

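View pics/ct5.png

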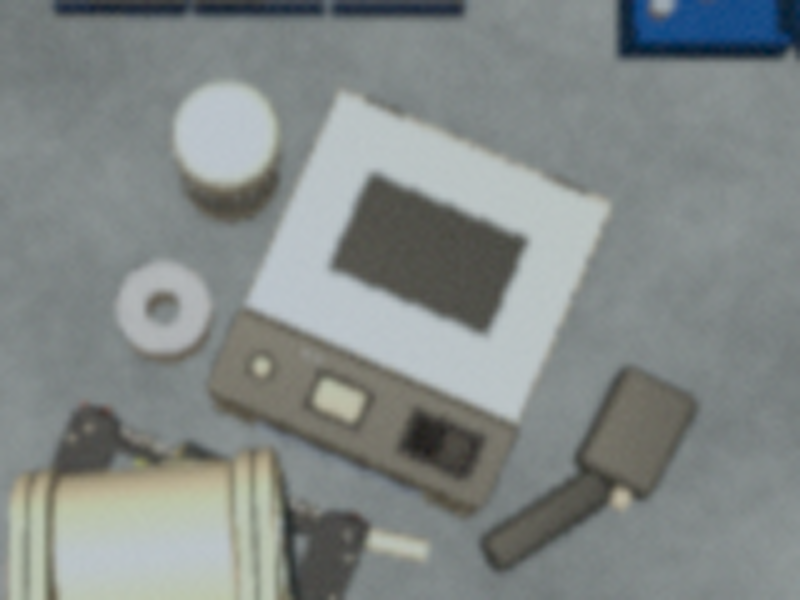

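The cover is flat and the rocker's shading has flipped, with its inner half now raised (crop 441,443). The printer and the things around it are at the same pixels as before, and the arm is clear.

```bash
python3 -c "
from workcell import ctrl
print(ctrl.close_job())"
```

```text
the job is handed in; nothing more can be done
None
```

The job is handed in at about 9 s of the 48 s allowed. I did all three steps in order with the fingers closed; the hand-in reports no verdict.

- **Cover:** I pushed it down along its arc until it stopped firmly at 150 mm, with 32 N on the tool. In the depth images its top then measured flat, within 0.001 rad in both the top and side views.
- **Rocker:** I pressed the raised end to a firm stop at 139 mm with 21 N. In the later wrist and top pictures the other half is up, so it is on.
- **Feed key:** I pressed it square to the panel to 136.3 mm with 23 N, which is about 3.7 mm of its 4 mm travel. I then lifted off.

**Last checks:**
- The printer and the things close around it show at the same places in the top view as before. I did not check filter_b, the carton or the bearing closely, but the arm stayed well above them.
- The arm is clear at z = 295 mm with about 0.6 N (noise level) on the wrist.
- I did not go near the pause key. That it and the feed key are out again I judged only by eye from the pictures.
- The cameras agreed on where the keys and rocker are to about 3–4 mm, and no check failed.

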